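Swing the ward tablet round the dock post onto its charging strip

ROBOT

A 7-joint arm with a two-finger parallel gripper is mounted at the origin on the work surface. World frame = base frame: x ahead of the robot, y to its left, z up, the work surface at z = 0. Lengths are in m, angles in rad, forces in N, time in s.
With the tool pointing down it reaches from about 0.4 to 0.85 m from the base axis. Payload 10.4 kg.
Tool frame: the origin (TCP) lies midway between the tips of the shut fingers; the grasp point (between the pads) lies 19 mm behind it; z points along the fingers, x is the direction in which the jaws open and shut, and the axes are right-handed (so a half turn about z gives the same grasp; the last joint's range is limited). The gripper opens to 87 mm and grips with 3 to 60 N. Pads are 19 mm wide; open, the fingers measure 117 mm over their backs; the gripper's body (75 mm by 190 mm) begins 51 mm behind the grasp point.
Start: joints at [1.321, 0.332, -0.065, 1.46, 0.022, 1.35, -0.088], TCP at [0.141, -0.609, 0.223] pointing down, gripper open.
Joint ranges: [-2.6, 2.6], [-0.5, 2.12], [-1.47, 1.34], [0.16, 2.42], [-1.27, 4.41], [0.06, 2.06], [-2.6, 2.6]. Speed limits (rad/s): [2.22, 2.22, 2.79, 2.79, 3.14, 3.14, 3.14].

INTERFACE

Orientations are given as a unit quaternion [w, x, y, z].
In Python, from workcell import ctrl gives the robot as it stands. The module is installed in compiled form; this text tells all that it offers.
- The arm moves only by the tool drive_tool, never from a script. Its argument "targets" is text: rows parted by semicolons, each of 7 numbers parted by spaces: the shift along the tool's x, y, z as a fraction of full scale, then the turn, a rotation vector about the tool's x, y, z as a fraction of full scale, then the gripper command: -1 is shut, 1 is fully open, values between are in proportion. A call has 1 to 20 rows; each row shifts and turns the pose as measured when the row begins, along the tool's axes as they then stand; what a row does not reach is not made up. Full scale, the value 1, is 75 mm for a shift and pi/2 rad for a turn. A row lasts 1/10 s, in which the tool goes at most 50 mm and 8.59 degrees, less where a joint would pass 70% of its speed; a pose out of reach is approached as far as the arm can. A call with a number of a shift or a turn outside -1 to 1 is refused whole. A call with a gripper value outside its range is refused whole. The fingers move at their own pace and stop on an object; the grip force is fixed at half the most. Time passes only in rows, so rows that do not move let the fingers close. It gives the time, the measured TCP pose, the force and the opening at its end, in the units of the state.
- ctrl.read_state(): the state, without advancing time (a new reading comes with each control period).
- ctrl.camera(name): name is "scene" or "top"; returns a dict with "frame" (420x560x3 uint8, red, green, blue), "z_map" (420x560 float32, m along the optical axis (not along the pixel's ray), 0 where there is no reading), "fx", "fy", "cx", "cy" (pixels), "k1" (the pictures are not rectified: a ray, as slopes to the right and down, at radius r is drawn at 1 + k1 r^2 times it, then the intrinsics apply), "position" and "orientation" of the camera in the world. Camera axes: x right, y up, looking along -z (the intrinsics and any distortion apply to the point x, -y, -z); pixel columns grow to the right and rows downward; lengths in m; the calibration is good to about 2 mm. A picture is of the moment at which its call begins.
- ctrl.sign_off(): hands the job in, once; it reports no verdict.
The state is a dict: "t": time; "q": joint angles; "dq": joint speeds; "tau": joint torques, N m; "eef_pos": TCP position; "eef_rot": TCP orientation; "force": force on the tool from outside, world axes, zero at the start; "moment": the same for the moment, N m; "gripper_width": opening from 0.0 (shut) to 1.0 (fully open).
Only numpy, scipy, OpenCV 4.12 (cv2) and the standard library are available. Lean on these libraries where they do the work, as an engineer would, in place of code of your own. Each camera call takes 0.05 s, during which the arm holds its last target. There are 200 camera calls.

TASK

Put the ward tablet on its charging dock without lifting it: slide it flat across the counter, still askew, until the post is at the bottom of the notch in the tablet's long edge, and only then push its far end so that it swings round the post until that long edge lies flush along the charging strip. Leave it there, with the post still at the bottom of the notch, and do not disturb the mouse, the torch or the sanitiser bottle.

Things in the scene. Friction and masses are not known exactly. Their poses are not given: they have to be found in the camera images.
- dock: Charging dock fixed to the counter: upright steel post (12 mm diameter, 35 mm high) and a black charging strip on a 1 mm aluminium sheet that does not obstruct. Origin: on the counter (z = 0) on the post's axis. Its x axis runs from the post towards the strip's end; the tablet comes from the +y side. Placed anew each time.
- strip (a point): Middle of the strip's flat face, at (90, -8, 9) mm in the dock's frame. The strip is fixed, 70 mm long (dock x = 55 to 125 mm), 16 mm wide, 18 mm high; the face looks to the dock's +y and is parallel to its x.
- tablet: Rugged black tablet with grey screen, loose, flat on the counter, too wide to grip: 180 mm (x) by 120 mm (y), 20 mm thick, about 0.6 kg (mass and friction vary). Origin: centre of its underside. A notch in its long edge at y = -60 mm faces the post. It starts 55 to 95 mm short of the post, its x axis 0.5 to 0.75 rad anticlockwise (from above) of the dock's x; docked they are parallel.
- notch (a point): Where the post's axis must be in the tablet: at (-30, -52, 10) mm in its frame, axes as the tablet's. The notch is 20 mm wide (x = -40 to -20 mm), 14 mm deep (bottom at y = -46 mm), open to -y, mouth corners rounded at 6 mm radius. Docked, its bottom bears on the post and the edge at y = -60 mm lies on the strip's face.
- push (a point): Point on the tablet's back long edge, at (60, 60, 10) mm in its frame. With the post in the notch, pushing here squarely to the edge (tablet -y) swings the tablet clockwise about the post.
- sanitiser: Bystander: white bottle, 60 mm diameter, 150 mm high, standing loose; origin at the centre of its underside.
- torch: Bystander: black torch standing on its head, 44 mm diameter, 140 mm high, loose; origin at the centre of its underside.
- mouse: Bystander: black computer mouse, 60 x 100 mm, 32 mm high, loose; origin at the centre of its underside.
There are look-alikes about, which are no part of the job. What is shaped like the tablet but brown or orange is not meant.

How it is judged:
On the way:
1. the post is in the bottom of the tablet's notch (axis within 8 mm of the notch point) while the tablet is still askew (more than 0.2 rad from the dock's line) (horizontal distance between notch and dock below 0.008 m and angle between the x axis of tablet and the x axis of dock, either way round above 0.2 rad), for 0.1 s.
At the end, for the whole second after the job is handed in: The tablet lies flat and still on the counter with the post at the bottom of its notch (notch point within 7 mm of the post's axis along the dock and 4 mm across it) and its long edge flush along the charging strip (within 0.05 rad) (x of notch in the frame of dock between -0.007 and 0.007 m and y of notch in the frame of dock between -0.004 and 0.004 m and angle between the x axis of tablet and the x axis of dock, either way round below 0.05 rad and height (world z) of tablet below 0.004 m and angle between tablet's own z axis and vertical below 0.05 rad and linear speed of tablet below 0.01 m/s and angular speed of tablet below 0.05 rad/s); the robot touches nothing.
It fails at once if the tablet is lifted off the counter (20 mm) or tipped (0.2 rad) (height (world z) of tablet above 0.02 m or angle between tablet's own z axis and vertical above 0.2 rad).
It fails at once if a bystander is moved more than 20 mm or tipped over (distance of any of sanitiser, torch, mouse from where it was at the start of the episode above 0.02 m or angle between any of sanitiser, torch, mouse's own z axis and vertical above 0.3 rad).
It also fails if it takes over 59 s, if anything falls off the work surface, if the arm or the gripper's body presses on something with over 40 N, if the wrist force passes 120 N, or if a joint passes its speed limit or range.

## Working session

There is one attempt and no reset: what is moved stays moved. The work goes in short steps, Python scripts to look and compute and a tool call to move; the robot and the scene stay as the last step left them, time stands still between calls to the robot, and variables do not carry over. Pictures are saved under pics/ and viewed, on a budget of 10 in all, crops included, one or two more only if the job needs it, and the job is handed in when it is done.

Besides the shell and the picture viewer there is one more tool, called in YAML: its name, and indented under it one key for each argument. drive_tool: Moves the arm, as the interface text tells. Shift numbers are shares of 75 mm and turn numbers shares of pi/2 rad, none past 1 either way. Its arguments: {"type":"object","properties":{"targets":{"type":"string"}},"required":["targets"]}

```bash
mkdir -p pics; cat > h.py <<'E'
import numpy as np, cv2
from scipy.spatial.transform import Rotation as R
from workcell import ctrl
def rot(q): return R.from_quat([q[1],q[2],q[3],q[0]])
def world(c,u,v,z=None):
    """pixel -> world, by z_map or on plane z"""
    K=np.array([[c['fx'],0,c['cx']],[0,c['fy'],c['cy']],[0,0,1.]])
    x,y=cv2.undistortPoints(np.array([[[u,v]]],float),K,np.array([c['k1'],0,0,0.]))[0,0]
    d=rot(c['orientation']).apply([x,-y,-1]); p=np.array(c['position'])
    s=c['z_map'][int(round(v)),int(round(u))] if z is None else (z-p[2])/d[2]
    return p+s*d
def pix(c,P):
    K=np.array([[c['fx'],0,c['cx']],[0,c['fy'],c['cy']],[0,0,1.]])
    q=rot(c['orientation']).inv().apply(np.array(P,float)-c['position'])*[1,-1,-1]
    return cv2.projectPoints(q.reshape(-1,1,3),np.zeros(3),np.zeros(3),K,np.array([c['k1'],0,0,0.]))[0][:,0]
def save(c,n,box=None,s=1):
    im=c['frame'][:,:,::-1]
    if box: im=im[box[1]:box[3],box[0]:box[2]]
    cv2.imwrite('pics/'+n,cv2.resize(im,None,fx=s,fy=s,interpolation=cv2.INTER_CUBIC))
E
python3 - <<'E'
from h import *
for n in('top','scene'):
    c=ctrl.camera(n); save(c,n+'1.png',s=1.4); print(n,c['position'],c['orientation'],c['fx'],c['k1'])
    np.save(n+'.npy',c,allow_pickle=True)
s=ctrl.read_state(); print(s['t'],s['eef_pos'],s['eef_rot'],s['force'])
E
```

```text
top [0.42328366 0.02534674 1.0077115 ] [ 0.70760935  0.02644425 -0.03063811 -0.70544384] 435.9408352595715 -0.07255111008787907
scene [ 1.29887059 -0.12138593  0.76559175] [0.69873486 0.31075621 0.27089749 0.58464923] 493.68164465421205 -0.04961790494093299
0.1 [ 0.14046271 -0.60867073  0.2218478 ] [-3.75668048e-04  7.82572001e-01 -6.22559781e-01 -4.91482418e-04] [-0.88464305 -0.82449096  0.04705951]
```

View pics/top1.png

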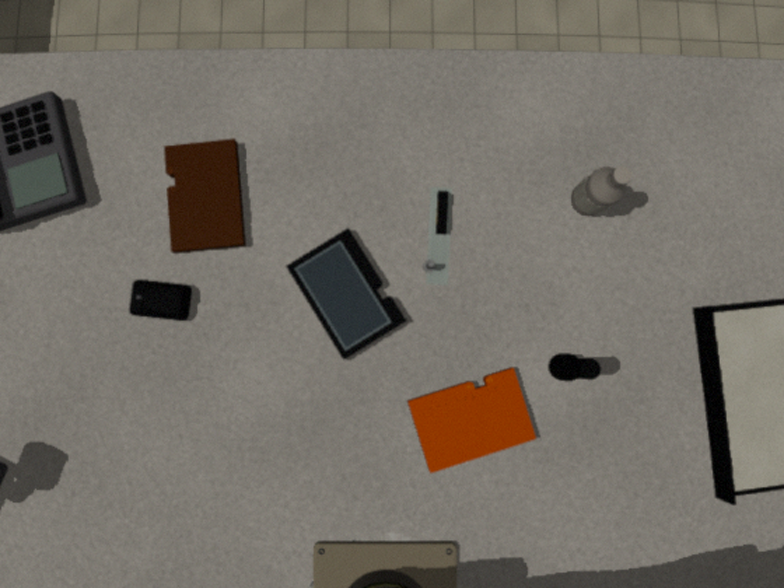

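View pics/scene1.png

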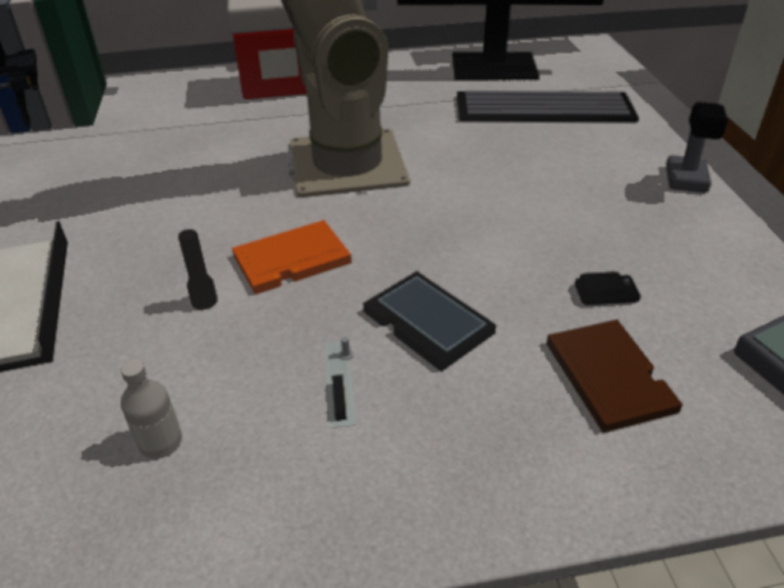

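Top view (1.4x): candidates are the black tablet with the grey screen at (347,293), the brown one at (205,195), the orange one at (473,420) and a keypad device at (35,160). I choose the black/grey one. The post is at (432,265), the strip at (442,212), the mouse at (160,300), the torch at (565,367) and the bottle at (592,195).

```bash
python3 - <<'E'
from h import *
c=np.load('top.npy',allow_pickle=True).item()
save(c,'top_crop.png',(195,125,335,265),5)
E
```

```text
(no output)
```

View pics/top_crop.png

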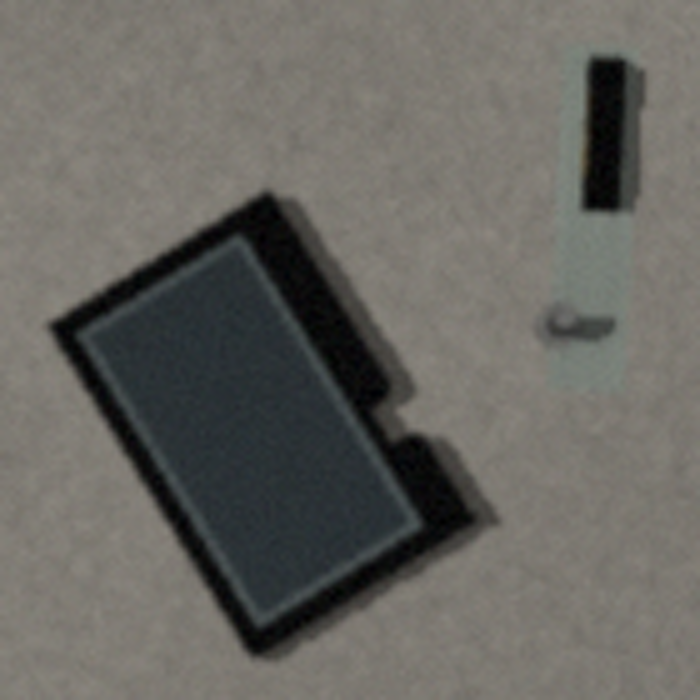

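```bash
cat >> h.py <<'E'
def fit(local,W):
    l,W=np.array(local),np.array(W)[:,:2]; a=l-l.mean(0); b=W-W.mean(0)
    th=np.arctan2((a[:,0]*b[:,1]-a[:,1]*b[:,0]).sum(),(a*b).sum()); Rm=r2(th)
    t=W.mean(0)-Rm@l.mean(0); return t,th,np.linalg.norm((l@Rm.T+t)-W,axis=1)
def r2(th): return np.array([[np.cos(th),-np.sin(th)],[np.sin(th),np.cos(th)]])
E
python3 - <<'E'
from h import *
c=np.load('top.npy',allow_pickle=True).item()
f=lambda u,v,z:world(c,195+(u+.5)/5-.5,125+(v+.5)/5-.5,z)
t,th,e=fit([(.09,-.06),(.09,.06),(-.09,.06),(-.09,-.06)],[f(*p,.02) for p in[(270,192),(52,325),(255,657),(474,520)]])
d,dh,e2=fit([(.125,-.008),(.125,-.024),(.055,-.024),(.055,-.008),(0,0)],[f(592,57,.018),f(627,57,.018),f(621,210,.018),f(583,210,.018),f(563,316,.035)])
print('tab',t,th,e*1e3);print('dock',d,dh,e2*1e3)
n=t+r2(th)@[-.03,-.052]; print('notch',n,'in dock',r2(dh).T@(n-d),'rel ang',th-dh)
np.save('dock.npy',[*d,dh])
for nm,u,v,z in[('mouse',160,300,.03),('torch',560,367,0),('bottle',588,205,0),('orange',513,370,.02),('orange2',410,402,.02)]: print(nm,world(c,u/1.4,v/1.4,z))
s=np.load('scene.npy',allow_pickle=True).item()
for P in [(*d,.035),(*(t+r2(th)@[.09,-.06]),.02),(*(t+r2(th)@[-.09,-.06]),.02),(*(t+r2(th)@[.09,.06]),.02)]: print(pix(s,P)*1.4)
E
```

```text
tab [0.51643992 0.06469824] 0.5573145999841179 [1.90238809 2.06493731 1.82118474 2.2513774 ]
dock [ 0.5628341  -0.07137964] -0.062495322464509534 [0.4229336  1.49323506 1.2675885  1.94216807 0.83463897]
notch [0.51848284 0.00469969] in dock [-0.04901619  0.07316086] rel ang 0.6198099224486274
mouse [0.50268425 0.36542356 0.03      ]
torch [ 0.3958708 -0.2898504  0.       ]
bottle [ 0.66960704 -0.34462331  0.        ]
orange [ 0.39169997 -0.20636282  0.02      ]
orange2 [ 0.34043822 -0.03931565  0.02      ]
[[346.02761278 337.24718414]]
[[441.57375872 361.90049311]]
[[362.66846436 301.61253264]]
[[496.29235604 323.55809761]]
```

The scene camera agrees with the fit. The required shift is within 0.03 rad of the tablet's −y, so both open fingers can push the back edge squarely. First, sweep round to behind the tablet.

drive_tool:
  targets: "0 -0.64 -0.2 0 0 -0.049 1;0 -0.64 -0.2 0 0 -0.049 1;0 -0.64 0 0 0 -0.049 1;0 -0.64 0 0 0 -0.049 1;0 -0.64 0 0 0 -0.049 1;0 -0.64 0 0 0 -0.049 1;0 -0.64 0 0 0 -0.049 1;0 -0.64 0 0 0 -0.049 1;0 -0.64 0 0 0 -0.049 1;0 -0.64 0 0 0 -0.049 1;0 -0.64 0 0 0 -0.049 1;0 -0.64 0 0 0 -0.049 1;0 -0.64 0 0 0 -0.049 1;0 -0.64 0 0 0 -0.049 1;0 -0.64 0 0 0 -0.049 1;0 -0.64 0 0 0 -0.049 1"

```text
t: 1.7
eef_pos: [0.6417, -0.0718, 0.2433]
eef_rot: [-0.003, 0.999, -0.041, -0.007]
force: [0.2, -0.4, 0.6]
gripper_width: 1.0
```

```bash
cat >> h.py <<'E'
def go(p,ang):
    """remaining total shift (units of 75 mm) and turn (units of pi/2) in tool axes, tool down, tool x at ang"""
    s=ctrl.read_state(); r=rot(s['eef_rot']); 
    tgt=R.from_euler('z',ang)*R.from_euler('x',np.pi)
    print('t',s['t'],'p',np.round(s['eef_pos'],4),'F',np.round(s['force'],1))
    print('shift',np.round(r.inv().apply(np.array(p)-s['eef_pos'])/.075,3),'turn',np.round((r.inv()*tgt).as_rotvec()/(np.pi/2),3))
def tabpt(t,th,x,y,z): return [*(np.array(t)+r2(th)@[x,y]),z]
E
python3 - <<'E'
from h import *
go(tabpt((.5164,.0647),.557,0,.1,.15),.557)
E
```

```text
t 1.7 p [ 0.6417 -0.0718  0.2433] F [ 0.2 -0.4  0.6]
shift [-2.594 -2.738  1.297] turn [-0.007  0.007 -0.407]
```

drive_tool:
  targets: "-0.324 -0.342 0.16 0 0 0 1;-0.324 -0.342 0.16 0 0 0 1;-0.324 -0.342 0.16 0 0 0 1;-0.324 -0.342 0.16 0 0 0 1;-0.324 -0.342 0.16 0 0 0 1;-0.324 -0.342 0.16 0 0 0 1;-0.324 -0.342 0.16 0 0 0 1;-0.324 -0.342 0.16 0 0 0 1;0 0 0 -0.002 0.001 -0.08 1;0 0 0 -0.002 0.001 -0.08 1;0 0 0 -0.001 0.001 -0.08 1;0 0 0 -0.001 0.001 -0.08 1;0 0 0 0 0 -0.08 1;0 0 0 0 0 0 1"

```text
t: 3.1
eef_pos: [0.4486, 0.1669, 0.1435]
eef_rot: [-0.002, 0.957, 0.29, -0.006]
force: [0.5, 0.7, 0.7]
gripper_width: 1.002
```

```bash
python3 - <<'E'
from h import *
go(tabpt((.5164,.0647),.557,0,.1,.009),.557)
E
```

```text
t 3.1 p [0.4486 0.1669 0.1435] F [0.5 0.7 0.7]
shift [0.056 0.314 1.79 ] turn [-0.004  0.007  0.02 ]
```

drive_tool:
  targets: "0.02 0.1 0.4 -0.002 0.003 0.01 1;0.02 0.1 0.4 -0.002 0.003 0.01 1;0.016 0.11 0.4 0 0.001 0 1;0 0 0.3 0 0 0 1;0 0 0.2 0 0 0 1;0 0 0.05 0 0 0 1;0 0 0 0 0 0 1"

```text
t: 3.8
eef_pos: [0.4652, 0.1484, 0.0075]
eef_rot: [0.0, 0.965, 0.261, 0.001]
force: [-0.2, 0.8, 0.1]
gripper_width: 1.001
```

```bash
python3 - <<'E'
from h import *
go(tabpt((.5164,.0647),.557,0,.0695,.009),.557)
E
```

```text
t 3.8 p [0.4652 0.1484 0.0075] F [-0.2  0.8  0.1]
shift [ 0.001  0.382 -0.02 ] turn [ 0.    -0.001 -0.018]
```

drive_tool:
  targets: "0 0.1 0 0 0 -0.018 1;0 0.1 0 0 0 0 1;0 0.1 0 0 0 0 1;0 0.08 0 0 0 0 1;0 0.08 0 0 0 0 1;-0.002 0.08 0 0 0 0 1;-0.002 0.08 0 0 0 0 1;-0.002 0.08 0 0 0 0 1;-0.002 0.08 0 0 0 0 1;-0.002 0.08 0 0 0 0 1;-0.002 0.08 0 0 0 0 1;-0.002 0.08 0 0 0 0 1;-0.002 0.08 0 0 0 0 1;-0.002 0.08 0 0 0 0 1;0 0 0 0 0 0 1"

```text
t: 5.3
eef_pos: [0.5144, 0.0689, 0.0106]
eef_rot: [-0.001, 0.962, 0.272, 0.002]
force: [-0.3, 0.3, 0.5]
gripper_width: 0.997
```

```bash
python3 - <<'E'
from h import *
go(tabpt((.5164,.0647),.557,0,-.0185,.009),.557)
c=ctrl.camera('top'); np.save('top2.npy',c,allow_pickle=True); save(c,'c2.png',(205,125,345,265),5)
E
```

```text
t 5.3 p [0.5144 0.0689 0.0106] F [-0.3  0.3  0.5]
shift [-0.006  0.308  0.021] turn [-0.    -0.003 -0.003]
```

View pics/c2.png

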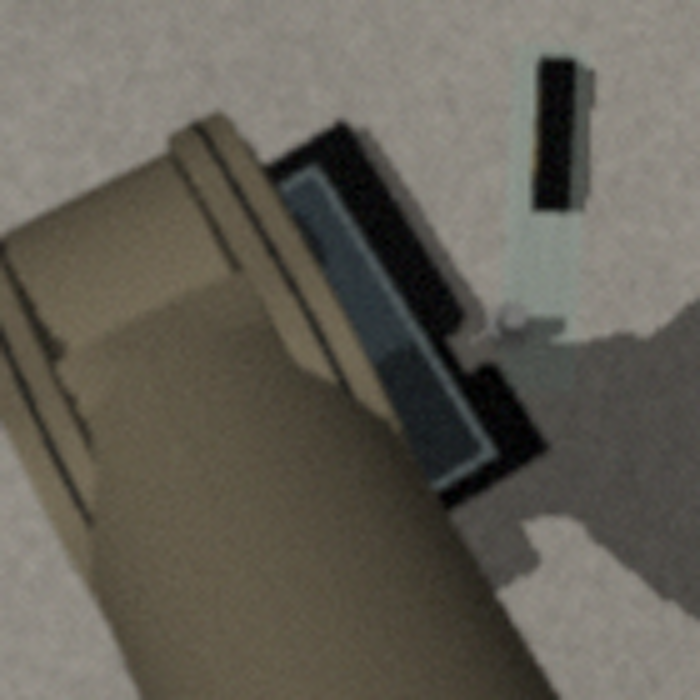

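The picture shows the front corners A at crop (343,121) and D at (547,447), and the post top at (512,316) just off the notch mouth at (470,345).

```bash
python3 - <<'E'
from h import *
c=np.load('top2.npy',allow_pickle=True).item()
f=lambda u,v,z:world(c,205+(u+.5)/5-.5,125+(v+.5)/5-.5,z)
t,th,e=fit([(.09,-.06),(-.09,-.06),],[f(343,121,.02),f(547,447,.02)])
t2=t+r2(th)@[0,.0013]
d=np.load('dock.npy')
q=r2(th).T@(d[:2]-t2)
print(t2,th,e*1e3,'post in tablet',q,'want -.03,-.052')
print('notch mouth corners in tab',[r2(th).T@(f(u,v,.02)[:2]-t2) for u,v in[(462,328),(488,368)]])
print('tcp in tab',r2(th).T@(np.array(ctrl.read_state()['eef_pos'])[:2]-t2))
E
```

```text
[0.54866274 0.01097855] 0.5541150998932519 [1.49064693 1.49064693] post in tablet [-0.03128529 -0.07749148] want -.03,-.052
notch mouth corners in tab [array([-0.02188831, -0.05713999]), array([-0.04372494, -0.05753312])]
tcp in tab [0.00137919 0.06744908]
```

drive_tool:
  targets: "0 0.07 0.01 0 0 0 1;0 0.07 0.01 0 0 0 1;0 0.07 0 0 0 0 1;0 0.05 0 0 0 0 1;0 0.03 0 0 0 0 1;0 0 0 0 0 0 1"

```text
t: 5.95
eef_pos: [0.5251, 0.0537, 0.0098]
eef_rot: [-0.003, 0.962, 0.274, 0.002]
force: [-0.7, 1.4, -0.4]
gripper_width: 1.003
```

```bash
python3 - <<'E'
from h import *
go(tabpt((.54866,.01098),.554,0.0014,.0675-.0255,.009),.554)
E
```

```text
t 5.95 p [0.5251 0.0537 0.0098] F [-0.7  1.4 -0.4]
shift [-0.013  0.089  0.01 ] turn [-0.002 -0.003  0.001]
```

drive_tool:
  targets: "0 0.04 0 0 0 0 1;0 0.04 0 0 0 0 1;0 0.03 0 0 0 0 1;0 0.03 0 0 0 0 1"

```text
t: 6.35
eef_pos: [0.5286, 0.0483, 0.0097]
eef_rot: [-0.005, 0.961, 0.275, 0.001]
force: [-9.9, 11.7, 8.2]
gripper_width: 0.996
```

```bash
python3 - <<'E'
from h import *
go(tabpt((.54866,.01098),.554,0.0014,.0675-.0255,.009),.554)
E
```

```text
t 6.35 p [0.5286 0.0483 0.0097] F [-9.9 11.7  8.2]
shift [-0.015  0.004  0.009] turn [-0.006 -0.003  0.002]
```

Force rose to about 15 N right at the expected depth, so I look to confirm the post is seated.

```bash
python3 - <<'E'
from h import *
c=ctrl.camera('top'); np.save('top3.npy',c,allow_pickle=True); save(c,'c3.png',(235,120,345,230),6)
E
```

```text
(no output)
```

View pics/c3.png

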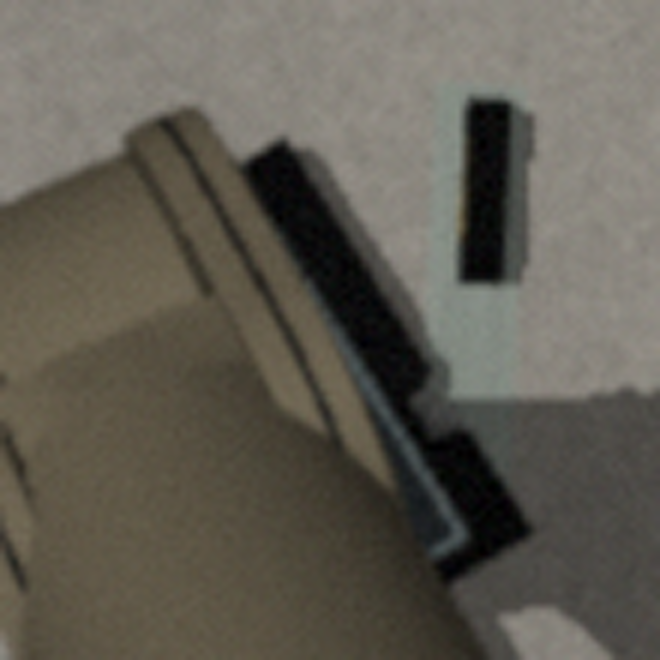

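The post (crop ~(432,412)) sits inside the notch. The tablet corners are A (287,140) and D (531,530), still askew.

```bash
python3 - <<'E'
from h import *
c=np.load('top3.npy',allow_pickle=True).item()
f=lambda u,v,z:world(c,235+(u+.5)/6-.5,120+(v+.5)/6-.5,z)
t,th,e=fit([(.09,-.06),(-.09,-.06),],[f(287,140,.02),f(531,530,.02)])
t=t+r2(th)@[0,.0013]; d=np.load('dock.npy')
print(t,th,th-d[2],'post in tab',r2(th).T@(d[:2]-t))
# tablet pose with post at notch bottom
t=d[:2]-r2(th)@[-.03,-.052]; print('tcp in tab',r2(th).T@(np.array(ctrl.read_state()['eef_pos'])[:2]-t))
go(tabpt(t,th,.06,.085,.009),th)
E
```

```text
[ 0.56273257 -0.01002209] 0.5522351102177668 0.6147304326822763 post in tab [-0.03210121 -0.05229026]
tcp in tab [0.00363801 0.06790524]
t 6.4 p [0.5286 0.0483 0.0097] F [-8.4  9.7  6.8]
shift [ 0.753 -0.224  0.014] turn [-0.006 -0.003  0.004]
```

Seated: post within about 2 mm of the notch point at 0.61 rad. I hold briefly, back off, move to the push point and shut the fingers.

drive_tool:
  targets: "0 0.02 0 0 0 0 1;0 0.02 0 0 0 0 1;0 -0.12 0 0 0 0 1;0 -0.12 0 0 0 0 1;0.2 -0.03 0 -0.006 -0.003 0.004 -1;0.25 0 0 0 0 0 -1;0.25 0 0 0 0 0 -1;0.05 0 0 0 0 0 -1;0 0 0 0 0 0 -1;0 0 0 0 0 0 -1;0 0 0 0 0 0 -1;0 0 0 0 0 0 -1"

```text
t: 7.6
eef_pos: [0.5654, 0.0925, 0.0096]
eef_rot: [0.002, 0.963, 0.271, -0.001]
force: [-0.1, 0.9, -0.1]
gripper_width: 0.352
```

```bash
python3 - <<'E'
from h import *
th=.5522; d=np.load('dock.npy'); t=d[:2]-r2(th)@[-.03,-.052]
go(tabpt(t,th,.06,.0715,.009),th)
print(ctrl.read_state()['gripper_width'])
E
```

```text
t 7.6 p [0.5654 0.0925 0.0096] F [-0.1  0.9 -0.1]
shift [0.026 0.195 0.009] turn [ 0.003  0.002 -0.002]
0.3516602896289844
```

drive_tool:
  targets: "0.026 0.06 0.009 0.003 0.002 -0.002 -1;0 0.06 0 0 0 0 -1;0 0.05 0 0 0 0 -1;0 0.03 0 0 0 0 -1;0 0.01 0 0 0 0 -1;0.048 0.038 0 0 0 0.0191 -1;0.048 0.038 0 0 0 0.0191 -1;0.048 0.038 0 0 0 0.0191 -1;0.048 0.038 0 0 0 0.0191 -1;0.048 0.038 0 0 0 0.0191 -1;0.048 0.038 0 0 0 0.0191 -1;0.048 0.038 0 0 0 0.0191 -1;0.048 0.038 0 0 0 0.0191 -1"

```text
t: 8.9
eef_pos: [0.6129, 0.0702, 0.0082]
eef_rot: [-0.001, 0.989, 0.145, -0.002]
force: [-1.9, 1.7, -0.7]
gripper_width: 0.004
```

```bash
cat >> h.py <<'E'
def arc():
    """TCP about the post, as if rigid with the tablet"""
    d=np.load('dock.npy'); s=ctrl.read_state(); p=np.array(s['eef_pos'])[:2]-d[:2]
    x=rot(s['eef_rot']).apply([1,0,0]); th=np.arctan2(x[1],x[0])
    print('t',s['t'],'tool rel ang',th-d[2],'tilt',s['eef_rot'],'z',s['eef_pos'][2],'F',np.round(s['force'],1))
    # angle of a tablet touching finger whose near face is 9.5 mm ahead of TCP (contact y=+60 -> 121.5 from notch)
    r=np.hypot(*p); print('tablet rel ang by contact',np.arctan2(p[1],p[0])-np.arcsin(.1215/r)-d[2],'x along edge from post',np.sqrt(r*r-.1215**2))
E
python3 -c "
from h import *
arc()
c=ctrl.camera('top'); np.save('top4.npy',c,allow_pickle=True); save(c,'c4.png',(235,100,345,210),6)"
```

```text
t 8.9 tool rel ang 0.3544988300996389 tilt [-8.30274855e-04  9.89359057e-01  1.45481608e-01 -1.75187206e-03] z 0.008241395822367319 F [-1.9  1.7 -0.7]
tablet rel ang by contact 0.35105078691137426 x along edge from post 0.08832125514092945
```

View pics/c4.png

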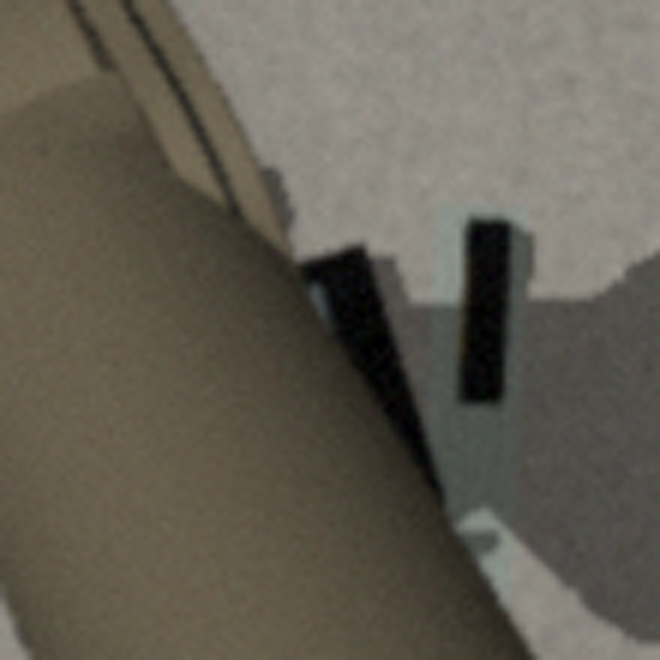

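The tablet's front edge runs from (362,247) to (440,490) and is closing on the strip as contact geometry predicts (0.35 rad left). Continue.

drive_tool:
  targets: "0.048 0.037 0 0 0 0.0191 -1;0.048 0.037 0 0 0 0.0191 -1;0.048 0.037 0 0 0 0.0191 -1;0.048 0.037 0 0 0 0.0191 -1;0.048 0.037 0 0 0 0.0191 -1;0.048 0.037 0 0 0 0.0191 -1;0.048 0.037 0 0 0 0.0191 -1;0.048 0.037 0 0 0 0.0191 -1"

```text
t: 9.75
eef_pos: [0.6489, 0.0527, 0.0083]
eef_rot: [-0.001, 1.0, 0.015, -0.001]
force: [0.4, 1.9, -0.9]
gripper_width: 0.002
```

```bash
python3 -c "
from h import *
arc()"
```

```text
t 9.75 tool rel ang 0.09242339324268836 tilt [-1.18499638e-03  9.99886904e-01  1.49623409e-02 -9.50915617e-04] z 0.008304418988595262 F [ 0.4  1.9 -0.9]
tablet rel ang by contact 0.09137130597929258 x along edge from post 0.08960085170967592
```

drive_tool:
  targets: "0.04 0.034 0 0 0 0.0175 -1;0.04 0.034 0 0 0 0.0175 -1;0.02 0.02 0 0 0 0.01 -1;0.01 0.02 0 0 0 0.005 -1;0 0.02 0 0 0 0 -1;0 0.02 0 0 0 0 -1"

```text
t: 10.35
eef_pos: [0.6593, 0.0449, 0.0086]
eef_rot: [-0.004, 1.0, -0.028, 0.001]
force: [2.3, 5.6, -2.9]
gripper_width: 0.007
```

```bash
python3 -c "
from h import *
arc()"
```

```text
t 10.35 tool rel ang 0.006976538311622253 tilt [-4.00531860e-03  9.99606596e-01 -2.77536968e-02  5.84928143e-04] z 0.008629498468639068 F [ 2.3  5.6 -2.9]
tablet rel ang by contact 0.006732967681681773 x along edge from post 0.08981763927732037
```

drive_tool:
  targets: "0 0.03 0 0 0 0 -1;0 0.03 0 0 0 0 -1;0 -0.15 0 0 0 0 -1;-0.3 -0.05 0 0 0 0 -1;-0.45 0 0 0 0 0 -1;0 0 0 0 0 0 -1;0 0.1 0 0 0 0 -1;0 0.06 0 0 0 0 -1;0 0.03 0 0 0 0 -1"

```text
t: 11.25
eef_pos: [0.6017, 0.0479, 0.0093]
eef_rot: [-0.005, 1.0, -0.027, 0.001]
force: [-1.7, 9.6, 0.1]
gripper_width: 0.004
```

```bash
python3 -c "
from h import *
arc()"
```

```text
t 11.25 tool rel ang 0.008001489314269167 tilt [-4.98268161e-03  9.99616181e-01 -2.72398326e-02  8.09043203e-04] z 0.00927957925067937 F [-1.7  9.6  0.1]
tablet rel ang by contact -0.0015470291883339093 x along edge from post 0.031143649219598724
```

Pressed home between post and strip too, with about 10 N. Back off, lift clear, and look.

drive_tool:
  targets: "0 0.03 0 0 0 0 -1;0 0 0 0 0 0 -1;0 -0.2 0 0 0 0 -1;0 -0.4 0 0 0 0 -1;0 -0.4 -0.3 0 0 0 -1;0 -0.5 -0.4 0 0 0 -1;-0.3 -0.5 -0.4 0 0 0 -1;-0.4 -0.5 -0.3 0 0 0 -1;-0.4 -0.5 0 0 0 0 -1;-0.3 -0.5 0 0 0 0 -1;-0.2 -0.4 0 0 0 0 -1;0 0 0 0 0 0 -1;0 0 0 0 0 0 -1"

```text
t: 12.55
eef_pos: [0.5009, 0.3587, 0.1206]
eef_rot: [-0.009, 1.0, -0.03, 0.003]
force: [1.5, -1.2, -0.3]
gripper_width: 0.002
```

```bash
python3 - <<'E'
from h import *
c=ctrl.camera('top'); np.save('top5.npy',c,allow_pickle=True); save(c,'c5.png',(215,100,345,230),5)
s=ctrl.camera('scene'); np.save('scene5.npy',s,allow_pickle=True); save(s,'s5.png',s=1.4); arc()
E
```

```text
t 12.65 tool rel ang 0.0015902151213732507 tilt [-0.00903424  0.99949279 -0.03042518  0.002618  ] z 0.12051775425986419 F [-0.1 -0.3 -0.7]
tablet rel ang by contact 1.49201026175698 x along edge from post 0.416346791219236
```

View pics/c5.png

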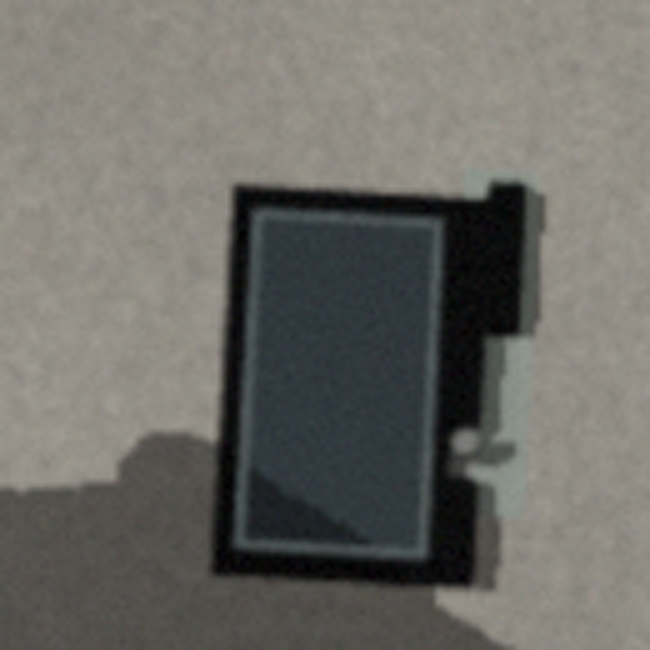

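View pics/s5.png

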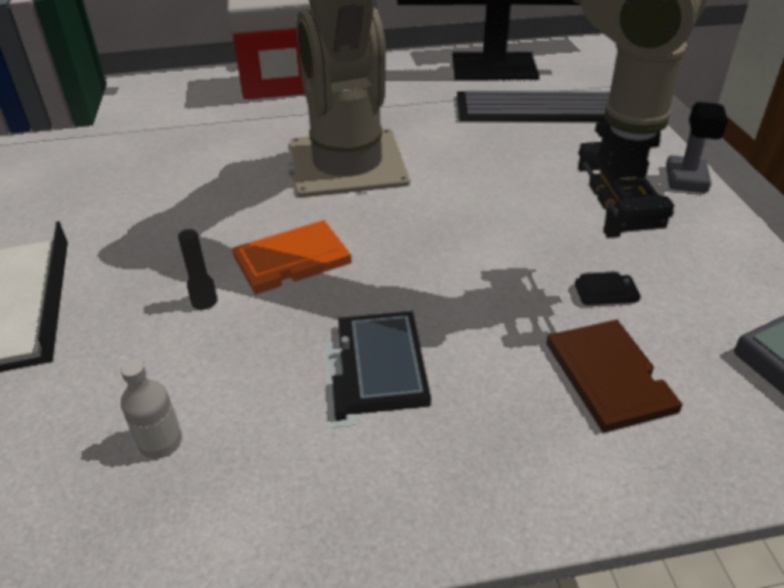

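The tablet's edge lies along the strip, with the post at (465,440) in the notch. The mouse, torch and bottle look unmoved. One numeric check:

```bash
python3 - <<'E'
from h import *
c=np.load('top5.npy',allow_pickle=True).item()
f=lambda u,v,z:world(c,215+(u+.5)/5-.5,100+(v+.5)/5-.5,z)
t,th,e=fit([(.09,.06),(-.09,.06),(-.09,-.06)],[f(236,187,.02),f(214,574,.02),f(473,583,.02)])
d=np.load('dock.npy'); n=t+r2(th)@[-.03,-.052]
print('ang',th-d[2],'notch in dock mm',r2(d[2]).T@(n-d[:2])*1e3,e*1e3,'post top now',f(465,439,.035),d)
a,b=[np.load(x,allow_pickle=True).item()['frame'].astype(int) for x in('scene.npy','scene5.npy')]
for nm,(x0,y0,x1,y1) in dict(bottle=(85,255,132,330),torch=(125,162,158,222),mouse=(408,192,460,220)).items(): print(nm,abs(a-b)[y0:y1,x0:x1].mean())
E
```

```text
ang 0.01308391955705502 notch in dock mm [-3.34254052 -2.01515516] [1.28232134 0.85008185 2.12669055] post top now [ 0.56450465 -0.07193613  0.035     ] [ 0.5628341  -0.07137964 -0.06249532]
bottle 12.77096926713948
torch 19.984343434343433
mouse 6.6291208791208796
```

```bash
python3 - <<'E'
from h import *
a,b=[cv2.cvtColor(np.load(x,allow_pickle=True).item()['frame'],cv2.COLOR_RGB2GRAY).astype(np.float32) for x in('scene.npy','scene5.npy')]
for nm,(x0,y0,x1,y1) in dict(bottle=(80,250,136,334),torch=(120,158,162,225),mouse=(404,188,464,224)).items():
    print(nm,cv2.phaseCorrelate(a[y0:y1,x0:x1].copy(),b[y0:y1,x0:x1].copy(),cv2.createHanningWindow((x1-x0,y1-y0),cv2.CV_32F)))
s=ctrl.read_state(); print(s['force'],max(abs(np.array(s['dq']))))
print(ctrl.sign_off())
E
```

```text
bottle ((-0.01923872074113575, 0.05448228881675021), 0.9116820600297716)
torch ((0.8218845521670666, 0.04668984795390685), 0.6270756176960322)
mouse ((0.05820288439761967, -0.03804816607034667), 0.8577711123007316)
[-0.09871565 -0.30834174 -0.67614917] 0.02383670247553907
the job is handed in; nothing more can be done
None
```

The tablet is docked and the job is handed in at about 12.7 s of the 59 s allowed.

- **Slide:** I pushed the black/grey tablet square on its back edge with both open fingers until the post was in the notch. The camera put the post about 2 mm from the notch point while the tablet was still 0.61 rad askew. Push force rose to about 15 N there.
- **Swing:** With the fingers shut, I pushed at the far end so the tablet swung round the post onto the strip. I then pressed once more between post and strip with about 10 N, and moved the arm clear.
- **Final check:** The tablet is 0.013 rad from the dock's line, within the 0.05 limit. The notch point is 3.3 mm off along the dock (limit 7) and -2.0 mm across it (limit 4). The -2.0 mm would put the notch bottom past the post, so it is within camera error of fully seated. The arm was clear of everything.
- **Bystanders:** The bottle and mouse show less than 0.1 pixel of shift. The torch gave 0.8 pixel with a weak match, most likely because the arm's shadow changed there. It looks unmoved, and the fingers passed well above it. An earlier plain image difference was not conclusive, for the same reason.

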